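# Load specimen mounts into the carrier in reverse order

### The arm

A 6-joint arm with a two-finger parallel gripper is mounted at the origin on the work surface. World frame = base frame: x ahead of the robot, y to its left, z up, the work surface at z = 0. Lengths are in m, angles in rad, forces in N, time in s.
With the tool pointing down it reaches from about 0.3 to 0.775 m from the base axis. Payload 14.6 kg.
Tool frame: the origin (TCP) lies at the very end of the fingers, on their centre line; the grasp point (between the pads) lies 19 mm behind it (pinch_z is the z of the grasp point in the tool frame, in m); z points along the fingers, y is the line along which they close (so a half turn about z gives the same grasp; the last joint's range is limited). The gripper opens to 85 mm and grips with 20 to 120 N. Pads are 22 mm wide; open, the fingers measure 114 mm over their backs; the gripper's body (76 mm by 85 mm) begins 54 mm behind the grasp point. The pads swing forward as they close: fully open they stand 13 mm farther back than shut.
Start: joints at [-1.197, 0.3, 1.521, -0, 1.321, -0.067], TCP at [0.235, -0.497, 0.231] pointing down, gripper open.
Joint ranges: [-3.03, 3.03], [-0.79, 2.21], [0.23, 2.52], [-1.04, 4.18], [0, 3.07], [-2.55, 2.55]. Speed limits (rad/s): [2.22, 2.22, 2.57, 3.14, 3.14, 3.14].

### API

Orientations are given as [roll, pitch, yaw] about the fixed x, y, z axes, in that order (R = Rz(yaw) Ry(pitch) Rx(roll)).
In Python, from cell import * gives the robot as it stands.
- The arm moves only by the shell command python3 -m handwheel 'ROWS'. ROWS is JSON, one flat list of numbers, 5 for each row, row after row: the shift along the tool's x, y, z in mm, then the turn about the tool's z in degrees, then the opening, from 0 (shut) to 1 (fully open). In form: [x, y, z, turn, fingers, x, y, z, turn, fingers, ...]. A call has 1 to 20 rows; each row shifts and turns the commanded pose from where the row before left it, along the tool's axes as they then stand; what a row does not reach is not made up. A row lasts 1/10 s, in which the tool goes at most 50 mm and 8.59 degrees, less where a joint would pass 70% of its speed; a pose out of reach is approached as far as the arm can. A call with a gripper value outside its range is refused whole. The fingers move at their own pace and stop on an object; the grip force is fixed at half the most. Time passes only in rows, so rows that do not move let the fingers close. It gives the time, the measured TCP pose, the force, the opening and the grip force at its end, in the units of the state.
- sense(): the state, without advancing time (a new reading comes with each control period).
- grab_frame(name): name is "scene" or "top"; returns the picture (480x640x3 uint8, red, green, blue); there is no depth.
- get_calibration(name): a dict with "fx", "fy", "cx", "cy" (pixels), "position" and "attitude" of the camera in the world. Camera axes: x right, y up, looking along -z (the intrinsics and any distortion apply to the point x, -y, -z); pixel columns grow to the right and rows downward; lengths in m; the calibration is good to about 2 mm. A picture is of the moment at which its call begins. get_calibration takes no time and is no camera call.
- finish_job(): hands the job in; it is judged then, once.
Trained networks look in the newest picture that a camera, given by its name, has taken for a name from the list of things; names that differ only in an ending like _2 or _b are one class to them, and where a whole thing is asked for, a point or a joint stands for the part that bears it (a point fixed in the world has none). Each returns a list of dicts, best first, with "conf" (0 to 1); they miss things now and then, are a little off and sometimes report something else, mostly with a low value. They report only what shows in the picture. A call takes as long as a camera call. They do not tell look-alikes from the thing itself.
- outline_of(camera, query): "pixels" (480x640 bool, what is visible of it) and "box" ([centre column, centre row, width, height] in pixels, round what is visible of it).
The state is a dict: "time": time; "qpos": joint angles; "qvel": joint speeds; "joint_efforts": joint torques, N m; "position": TCP position; "orientation": TCP orientation; "force": force on the tool from outside, world axes, zero at the start; "ft_torque": the same for the moment, N m; "grip_width": finger opening in m; "gripper_force": force on a finger pad.
Only numpy, scipy, OpenCV 4.12 (cv2) and the standard library are available. Lean on these libraries where they do the work, as an engineer would, in place of code of your own. Each camera call takes 0.05 s, during which the arm holds its last target. There are 200 camera calls.

### The job

The carrier will be turned round when it goes into the instrument, so move the four specimen mounts from the dishes on the rack into the four pockets of the grey carrier in reverse order: the leftmost mount of the rack goes into the rightmost pocket, the next one into the pocket next to that, and so on, until the rightmost mount is in the leftmost pocket (left and right of both rows as seen from one and the same side). Keep the mounts upright, set them down rather than dropping them, and leave each standing flat on the floor of its pocket.

Things in the scene. Friction and masses are not known exactly. Their poses are not given: they have to be found in the camera images.
- mount_round: loose specimen mount of bright aluminium: a plain upright cylinder 34 mm in diameter, 50 mm tall, three small brass studs (2.5 mm high) on its top, about 130 g. Origin at the centre of its underside, z up; starts standing in dish_round, turned by up to 0.3 rad against the rack.
- mount_hex: loose specimen mount of bright aluminium: an upright hexagonal prism, 34 mm across flats (39 mm across corners); two of its flats face its own +x and -x, 50 mm tall, three small brass studs (2.5 mm high) on its top, about 130 g. Origin at the centre of its underside, z up; starts standing in dish_hex, turned by up to 0.3 rad against the rack.
- mount_square: loose specimen mount of bright aluminium: an upright square block 32 x 32 mm; its faces look along its own x and y, 50 mm tall, three small brass studs (2.5 mm high) on its top, about 130 g. Origin at the centre of its underside, z up; starts standing in dish_square, turned by up to 0.3 rad against the rack.
- mount_stepped: loose specimen mount of bright aluminium: a round foot 34 mm in diameter and 14 mm high with a thinner round post 22 mm in diameter above it (grip the post), 50 mm tall, three small brass studs (2.5 mm high) on its top, about 90 g. Origin at the centre of its underside, z up; starts standing in dish_stepped, turned by up to 0.3 rad against the rack.
- dish_round: fixed round open black dish on the rack; mount_round stands in it at the start, so it shows that mount's place in the row. 49 mm clear inside (across flats), walls 2.5 mm thick. Origin at the centre of its underside, 8 mm above the bench; floor 3 mm and rim 11 mm above the origin.
- dish_hex: fixed hexagonal open black dish on the rack; mount_hex stands in it at the start, so it shows that mount's place in the row. 49 mm clear inside (across flats), walls 2.5 mm thick. Origin at the centre of its underside, 8 mm above the bench; floor 3 mm and rim 11 mm above the origin.
- dish_square: fixed square open black dish on the rack; mount_square stands in it at the start, so it shows that mount's place in the row. 49 mm clear inside (across flats), walls 2.5 mm thick. Origin at the centre of its underside, 8 mm above the bench; floor 3 mm and rim 11 mm above the origin.
- dish_stepped: fixed octagonal open black dish on the rack; mount_stepped stands in it at the start, so it shows that mount's place in the row. 49 mm clear inside (across flats), walls 2.5 mm thick. Origin at the centre of its underside, 8 mm above the bench; floor 3 mm and rim 11 mm above the origin.
- rack: fixed source rack: white plate 74 x 280 x 8 mm, thin aluminium edge strips (tops 12 mm above the bench), carrying the four dishes in a row. Origin at the centre of its underside on the bench; its y axis runs along the row, dish centres at y = +99, +33, -33, -99 mm, x = 0; which dish is where varies. Yaw within 0.35 rad of zero. Lies left or right of the carrier.
- carrier: fixed grey carrier, 70 x 290 mm with its end ears, four open pockets in a row, each 62 x 62 mm inside, walls 4 mm thick. Origin at the centre of its underside on the bench; its y axis runs along the row, pocket centres at y = +99, +33, -33, -99 mm, x = 0; floors 8 mm, wall tops 16 mm above the bench. Yaw within 0.35 rad of zero: its +y end is on the same side as the rack's.
There are look-alikes about, which are no part of the job. What is shaped like the mount_hex but red is not meant.

How it is judged:
At the end, for the whole second after the job is handed in: Each mount stands in the pocket mirroring its dish's place in the rack row (1st to 4th, 2nd to 3rd, 3rd to 2nd, 4th to 1st): within 18 mm of the pocket's centre along and across the row, underside within 3 mm of the floor, within 0.1 rad of upright, released, at rest (((y of dish_round in the frame of rack between 0.079 and 0.119 m and y of mount_round in the frame of carrier between -0.117 and -0.081 m) or (y of dish_round in the frame of rack between 0.013 and 0.053 m and y of mount_round in the frame of carrier between -0.051 and -0.015 m) or (y of dish_round in the frame of rack between -0.053 and -0.013 m and y of mount_round in the frame of carrier between 0.015 and 0.051 m) or (y of dish_round in the frame of rack between -0.119 and -0.079 m and y of mount_round in the frame of carrier between 0.081 and 0.117 m)) and x of mount_round in the frame of carrier between -0.018 and 0.018 m and z of mount_round in the frame of carrier between 0.005 and 0.011 m and angle between each of mount_round, mount_hex, mount_square, mount_stepped's own z axis and vertical below 0.1 rad and linear speed of each of mount_round, mount_hex, mount_square, mount_stepped below 0.02 m/s and angular speed of each of mount_round, mount_hex, mount_square, mount_stepped below 0.2 rad/s and ((y of dish_hex in the frame of rack between 0.079 and 0.119 m and y of mount_hex in the frame of carrier between -0.117 and -0.081 m) or (y of dish_hex in the frame of rack between 0.013 and 0.053 m and y of mount_hex in the frame of carrier between -0.051 and -0.015 m) or (y of dish_hex in the frame of rack between -0.053 and -0.013 m and y of mount_hex in the frame of carrier between 0.015 and 0.051 m) or (y of dish_hex in the frame of rack between -0.119 and -0.079 m and y of mount_hex in the frame of carrier between 0.081 and 0.117 m)) and x of mount_hex in the frame of carrier between -0.018 and 0.018 m and z of mount_hex in the frame of carrier between 0.005 and 0.011 m and ((y of dish_square in the frame of rack between 0.079 and 0.119 m and y of mount_square in the frame of carrier between -0.117 and -0.081 m) or (y of dish_square in the frame of rack between 0.013 and 0.053 m and y of mount_square in the frame of carrier between -0.051 and -0.015 m) or (y of dish_square in the frame of rack between -0.053 and -0.013 m and y of mount_square in the frame of carrier between 0.015 and 0.051 m) or (y of dish_square in the frame of rack between -0.119 and -0.079 m and y of mount_square in the frame of carrier between 0.081 and 0.117 m)) and x of mount_square in the frame of carrier between -0.018 and 0.018 m and z of mount_square in the frame of carrier between 0.005 and 0.011 m and ((y of dish_stepped in the frame of rack between 0.079 and 0.119 m and y of mount_stepped in the frame of carrier between -0.117 and -0.081 m) or (y of dish_stepped in the frame of rack between 0.013 and 0.053 m and y of mount_stepped in the frame of carrier between -0.051 and -0.015 m) or (y of dish_stepped in the frame of rack between -0.053 and -0.013 m and y of mount_stepped in the frame of carrier between 0.015 and 0.051 m) or (y of dish_stepped in the frame of rack between -0.119 and -0.079 m and y of mount_stepped in the frame of carrier between 0.081 and 0.117 m)) and x of mount_stepped in the frame of carrier between -0.018 and 0.018 m and z of mount_stepped in the frame of carrier between 0.005 and 0.011 m); the robot touches nothing.
It fails at once if a mount is tipped over (more than 40 degrees from upright) (angle between any of mount_round, mount_hex, mount_square, mount_stepped's own z axis and vertical above 0.7 rad).
It fails at once if a mount is dropped (falls freely by more than about 25 mm) ((linear speed of mount_round above 0.7 m/s and contact force between the fingers and mount_round below 0.01 N) or (linear speed of mount_hex above 0.7 m/s and contact force between the fingers and mount_hex below 0.01 N) or (linear speed of mount_square above 0.7 m/s and contact force between the fingers and mount_square below 0.01 N) or (linear speed of mount_stepped above 0.7 m/s and contact force between the fingers and mount_stepped below 0.01 N)).
It also fails if it takes over 96 s, if anything falls off the work surface, if the arm or the gripper's body presses on something with over 40 N, if the wrist force passes 120 N, or if a joint passes its speed limit or range.

## Working session

There is one attempt and no reset: what is moved stays moved. The work goes in short steps, Python scripts to look and compute and a shell command to move; the robot and the scene stay as the last step left them, time stands still between calls to the robot, and variables do not carry over. Pictures are saved under pics/ and viewed, at most 14 in all, crops included, and the job is handed in when it is done.

```bash
mkdir -p pics; ls; python3 - <<'E'
from cell import *
import cv2
for n in("scene","top"):
    cv2.imwrite(f"pics/{n}0.png",grab_frame(n)[:,:,::-1]); print(n,get_calibration(n))
    for q in("mount_round","mount_hex","mount_square","mount_stepped","dish_round","dish_hex","dish_square","dish_stepped","rack","carrier"):
        print(q,[(round(d["conf"],2),[round(float(v)) for v in d["box"]]) for d in outline_of(n,q)][:4])
s=sense();print(s)
E
```

```text
pics
scene {'fx': 487.54302811120914, 'fy': 487.54302811120914, 'cx': 320.0643707317209, 'cy': 244.16182867107221, 'position': array([1.00677941, 0.1514432 , 0.71830739]), 'attitude': array([0.65737812, 0.01675557, 1.85211906])}
mount_round [(0.7, [474, 337, 33, 31])]
mount_hex [(0.84, [396, 254, 21, 33]), (0.7, [352, 284, 22, 34])]
mount_square [(0.63, [430, 318, 29, 42])]
mount_stepped [(0.71, [390, 303, 22, 31])]
dish_round [(0.74, [468, 341, 38, 34])]
dish_hex [(0.58, [354, 294, 31, 32])]
dish_square [(0.73, [426, 325, 43, 41])]
dish_stepped [(0.89, [390, 310, 32, 35])]
rack [(0.65, [411, 324, 178, 94])]
carrier [(0.57, [220, 252, 144, 94])]
top {'fx': 477.0072526969453, 'fy': 477.0072526969453, 'cx': 318.4262972235928, 'cy': 238.57243907477488, 'position': array([ 0.4099327 , -0.0163688 ,  0.73794944]), 'attitude': array([ 0.18201666,  0.01749339, -1.55318212])}
mount_round [(0.76, [143, 187, 35, 24])]
mount_hex [(0.9, [271, 215, 27, 30]), (0.84, [232, 281, 31, 30]), (0.36, [231, 209, 36, 37])]
mount_square [(0.9, [186, 198, 34, 35])]
mount_stepped [(0.92, [229, 210, 30, 26])]
d
[... 326 characters left out ...]
: 1.1, 'qpos': array([-1.19663108e+00,  2.99917118e-01,  1.52101844e+00, -1.68229340e-05,
        1.32069682e+00, -6.65761687e-02]), 'qvel': array([-8.69091963e-05, -5.35909283e-04, -2.03050205e-03, -2.31290583e-03,
        4.19580278e-04, -1.17427575e-03]), 'joint_efforts': array([ 2.43545190e-03, -5.43354607e+01, -3.61972260e+01,  1.61614423e-05,
        6.29106526e-04, -2.53885906e-05]), 'position': array([ 0.23463523, -0.49742185,  0.23126338]), 'orientation': array([-3.14155193e+00,  1.36203398e-05,  4.40745578e-01]), 'force': array([-0.2576513 ,  0.17716572,  0.66440437]), 'ft_torque': array([0.02614964, 0.01009079, 0.02905282]), 'gripper_force': 0.0, 'grip_width': 0.08567379158998414}
```

View pics/top0.png

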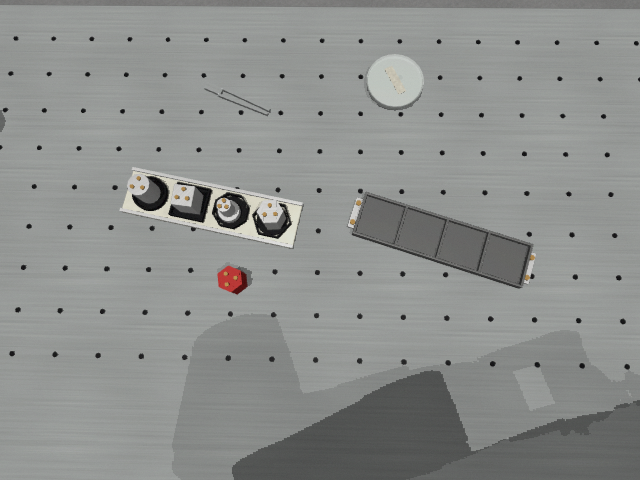

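View pics/scene0.png

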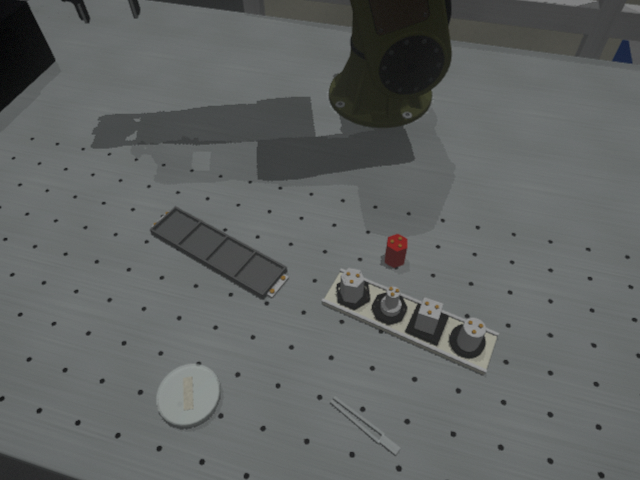

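The top picture shows the rack on the left, holding round (143,187), square (186,198), stepped (229,210) and hex (271,215). The red hex decoy is at (232,281). The carrier is on the right with pockets from about (380,217) to (507,258). The scene view agrees, and image left is world +y. Next I fit the poses from the outlines in both cameras.

```bash
cat > h.py <<'E'
from cell import *
import numpy as np, cv2
from scipy.optimize import minimize
from scipy.spatial.transform import Rotation as Ro
def proj(n,P):
    c=get_calibration(n); p=(np.asarray(P)-c["position"])@Ro.from_euler("xyz",c["attitude"]).as_matrix()
    return np.c_[c["cx"]+c["fx"]*p[:,0]/-p[:,2], c["cy"]-c["fy"]*p[:,1]/-p[:,2]]
def ray(n,u,v,z):
    c=get_calibration(n); d=Ro.from_euler("xyz",c["attitude"]).apply([(u-c["cx"])/c["fx"],-(v-c["cy"])/c["fy"],-1])
    return c["position"]+d*(z-c["position"][2])/d[2]
def prism(k,r,z0,z1,a0=0):
    a=a0+np.arange(k)*2*np.pi/k; b=np.c_[r*np.cos(a),r*np.sin(a)]
    return np.vstack([np.c_[b,np.full(k,z)] for z in (z0,z1)])
def box(x,y,z0,z1): return np.array([[i*x/2,j*y/2,z] for i in(-1,1) for j in(-1,1) for z in(z0,z1)])
S={"mount_round":[prism(24,.017,0,.05)],"mount_hex":[prism(6,.017/np.cos(np.pi/6),0,.05,np.pi/6)],
"mount_square":[box(.032,.032,0,.05)],"mount_stepped":[prism(24,.017,0,.014),prism(24,.011,0,.05)],
"carrier":[box(.070,.268,0,.016),box(.036,.290,0,.010)],"rack":[box(.074,.28,0,.008)]}
def render(n,name,x,y,w,z):
    m=np.zeros((480,640),np.uint8)
    for H in S[name]:
        P=Ro.from_euler("z",w).apply(H)+[x,y,z]; h=cv2.convexHull(proj(n,P).astype(np.float32))
        cv2.fillConvexPoly(m,np.round(h*256).astype(np.int32),255,cv2.LINE_AA,8)
    return m
bl=lambda m:cv2.GaussianBlur(m.astype(np.float32)/255,(0,0),1.5)
def fit(name,masks,x0,z):
    T={n:bl(m.astype(np.uint8)*255) for n,m in masks.items()}
    f=lambda p:sum(((bl(render(n,name,p[0],p[1],p[2],z))-T[n])**2).sum() for n in T)
    best=min((minimize(f,[*x0[:2],x0[2]+d],method="Nelder-Mead",options=dict(initial_simplex=np.array([[*x0[:2],x0[2]+d]]*4)+np.vstack([np.zeros(3),np.diag([.008,.008,.15])]),xatol=1e-4,fatol=.01,maxiter=150)) for d in(-.2,.0,.2)),key=lambda r:r.fun)
    return best.x,best.fun
E
cat > fit.py <<'E'
from h import *
im={n:grab_frame(n)[:,:,::-1].copy() for n in("scene","top")}
res={}
for q in("rack","carrier","mount_round","mount_square","mount_stepped","mount_hex"):
    z=.011 if q[0]=="m" else 0
    M={}
    for n in im:
        for d in outline_of(n,q):
            m=d["pixels"]; b=im[n][m].mean(0)
            if b[2]-b[0]>60: continue   # red decoy
            M[n]=m;break
    u,v=np.argwhere(M["top"]).mean(0)[::-1]
    x0=[*ray("top",u,v,z+.03)[:2],-.25]
    for sel in (["top"],["scene"],["top","scene"]):
        if not all(s in M for s in sel): continue
        p,e=fit(q,{s:M[s] for s in sel},x0,z); print(q,sel,p.round(4),round(e,1))
    for n in im:
        c,_=cv2.findContours(render(n,q,*p,z),0,2); cv2.drawContours(im[n],c,-1,(0,255,0),1)
    res[q]=p
for q in res:
    if q[0]=="m":
        d=res[q][:2]-res["rack"][:2];w=res["rack"][2];print(q,"in rack",(Ro.from_euler("z",-w).apply([*d,0])*1000).round(1))
o=np.hstack([cv2.resize(im["top"][150:300,110:310],None,fx=2,fy=2),cv2.resize(im["top"][150:300,340:540],None,fx=2,fy=2)])
o2=cv2.resize(im["scene"][190:390,140:520],(800,420)); cv2.imwrite("pics/fit.png",np.vstack([o,o2])[:600] if 0 else o); cv2.imwrite("pics/fit2.png",o2)
E
time python3 fit.py
```

```text
rack ['top'] [ 0.5931  0.1685 -0.1993] 4202.6
carrier ['top'] [ 0.5464 -0.1899 -0.3042] 119.2
carrier ['scene'] [ 0.5465 -0.1903 -0.3009] 60.0Traceback (most recent call last):
  File "fit.py", line 16, in <module>
    p,e=fit(q,{s:M[s] for s in sel},x0,z); print(q,sel,p.round(4),round(e,1))
        ~~~^^^^^^^^^^^^^^^^^^^^^^^^^^^^^^
  File "h.py", line 28, in fit
    best=min((minimize(f,[*x0[:2],x0[2]+d],method="Nelder-Mead",options=dict(initial_simplex=np.array([[*x0[:2],x0[2]+d]]*4)+np.vstack([np.zeros(3),np.diag([.008,.008,.15])]),xatol=1e-4,fatol=.01,maxiter=150)) for d in(-.2,.0,.2)),key=lambda r:r.fun)
  File "h.py", line 28, in <genexpr>
    best=min((minimize(f,[*x0[:2],x0[2]+d],method="Nelder-Mead",options=dict(initial_simplex=np.array([[*x0[:2],x0[2]+d]]*4)+np.vstack([np.zeros(3),np.diag([.008,.008,.15])]),xatol=1e-4,fatol=.01,maxiter=150)) for d in(-.2,.0,.2)),key=lambda r:r.fun)
              ~~~~~~~~^^^^^^^^^^^^^^^^^^^^^^^^^^^^^^^^^^^^^^^^^^^^^^^^^^^^^^^^^^^^^^^^^^^^^^^^^^^^^^^^^^^^^^^^^^^^^^^^^^^^^^^^^^^^^^^^^^^^^^^^^^^^^^^^^^^^^^^^^^^^^^^^^^^^^^^^^^^^^^^^^^^^^^^^^^^^^
[... 316 characters left out ...]
in T)
               ~~~^^^^^^^^^^^^^^^^^^^^^^^^^^^^^^^^^^^^^^^^^^^^^^^^^^^^^^^^^^^^^^^^^^
  File "h.py", line 27, in <genexpr>
    f=lambda p:sum(((bl(render(n,name,p[0],p[1],p[2],z))-T[n])**2).sum() for n in T)
                        ~~~~~~^^^^^^^^^^^^^^^^^^^^^^^^^
  File "h.py", line 21, in render
    P=Ro.from_euler("z",w).apply(H)+[x,y,z]; h=cv2.convexHull(proj(n,P).astype(np.float32))
                                                              ~~~~^^^^^
  File "h.py", line 6, in proj
    c=get_calibration(n); p=(np.asarray(P)-c["position"])@Ro.from_euler("xyz",c["attitude"]).as_matrix()
ValueError: time passes only in moves, steps and waits

real	0m13.213s
user	0m5.963s
sys	0m2.870s
```

```bash
sed -i 's/^def proj/CAL={n:get_calibration(n) for n in("scene","top")}\ndef proj/; s/c=get_calibration(n)/c=CAL[n]/' h.py
sed -i 's/            M\[n\]=m;break/            if q=="rack":\n                t=np.zeros((480,640),np.uint8);cv2.fillConvexPoly(t,cv2.convexHull(np.argwhere(m)[:,::-1].astype(np.int32)),1);m=t\n            M[n]=m;break/' fit.py
time python3 fit.py; python3 -c "from h import *;print(sense()['time'])"
```

```text
rack ['top'] [ 0.5933  0.1702 -0.2001] 7.1
rack ['scene'] [ 0.5896  0.1697 -0.194 ] 28.6
rack ['top', 'scene'] [ 0.5917  0.1697 -0.196 ] 179.1
carrier ['top'] [ 0.5462 -0.1902 -0.303 ] 56.9
carrier ['scene'] [ 0.5461 -0.191  -0.3   ] 52.5
carrier ['top', 'scene'] [ 0.5461 -0.1906 -0.302 ] 111.2
mount_round ['top'] [ 0.6129  0.267  -0.4439] 31.6
mount_round ['scene'] [ 0.6114  0.267  -0.365 ] 13.8
mount_round ['top', 'scene'] [ 0.6123  0.2669 -0.1902] 49.3
mount_square ['top'] [ 0.597   0.1998 -0.1918] 29.5
mount_stepped ['top'] [ 0.5833  0.1384 -0.3593] 19.5
mount_stepped ['scene'] [ 0.5821  0.1377 -0.3758] 12.9
mount_stepped ['top', 'scene'] [ 0.5825  0.1379 -0.2846] 34.3
mount_hex ['top'] [ 0.5972  0.2003 -0.29  ] 19.0
mount_hex ['scene'] [0.5736 0.07   0.6221] 27.1
mount_hex ['top', 'scene'] [ 0.5969  0.2002 -0.5976] 1295.9
mount_round in rack [ 1.3 99.3  0. ]
mount_square in rack [-0.6 30.5  0. ]
mount_stepped in rack [ -2.8 -33.1   0. ]
mount_hex in rack [-0.9 30.9  0. ]
2.1
real	0m26.983s
user	0m13.427s
sys	0m10.133s
```

View pics/fit.png

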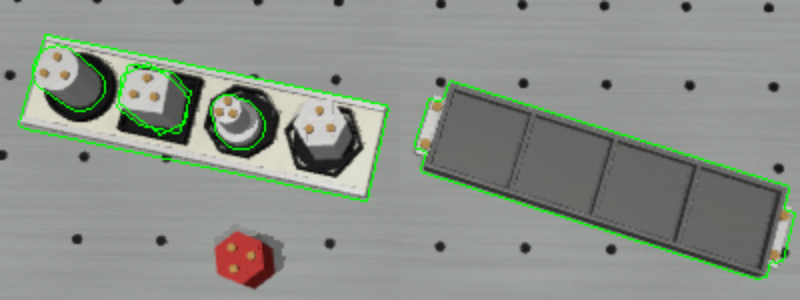

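The overlay fits the rack, carrier, round and stepped well. The hex label landed on the square in the top view, so I'll redo hex and square, choosing candidates by slot.

```bash
cat > fit3.py <<'E'
from h import *
im={n:grab_frame(n)[:,:,::-1].copy() for n in("scene","top")}
for q,y in(("mount_square",.033),("mount_hex",-.099)):
    c=np.array([.5917,.1697,0])+Ro.from_euler("z",-.197).apply([0,y,0]); M={}
    for n in im:
        for k in range(3):
            pc=proj(n,[c+[0,0,.036]])[0]
            ds=[d for d in outline_of(n,q) if np.hypot(*(np.array(d["box"][:2])-pc))<14]
            if ds: M[n]=ds[0]["pixels"];break
            grab_frame(n)
    for sel in (["top"],["scene"],["top","scene"]):
        if not all(s in M for s in sel): continue
        p,e=fit(q,{s:M[s] for s in sel},[*c[:2],-.25],.011); print(q,sel,p.round(4),round(e,1))
    for n in im:
        cc,_=cv2.findContours(render(n,q,*p,.011),0,2); cv2.drawContours(im[n],cc,-1,(0,255,0),1)
cv2.imwrite("pics/fit3.png",np.hstack([cv2.resize(im["top"][160:260,160:310],None,fx=3,fy=3,interpolation=2),cv2.resize(im["scene"][255:355,330:446],None,fx=3,fy=3,interpolation=2)]))
E
python3 fit3.py
```

```text
mount_square ['top'] [ 0.5974  0.1999 -0.1421] 18.6
mount_square ['scene'] [ 0.5951  0.1993 -0.0945] 11.3
mount_square ['top', 'scene'] [ 0.5965  0.1994 -0.1276] 37.8
mount_hex ['top'] [ 0.5749  0.0701 -0.0165] 4.8
mount_hex ['scene'] [ 0.5734  0.0693 -0.0342] 8.7
mount_hex ['top', 'scene'] [0.5743 0.0697 0.0118] 17.1
```

View pics/fit3.png

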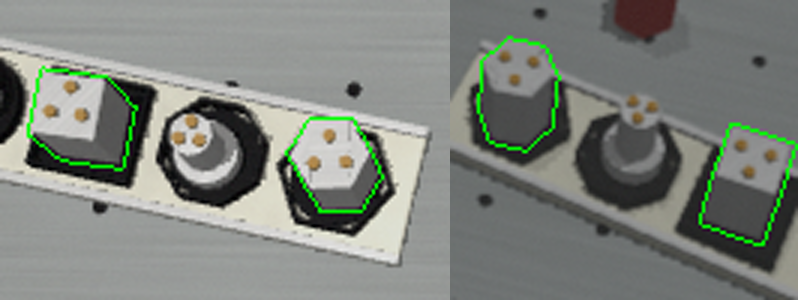

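```bash
cat > plan.py <<'E'
import sys,numpy as np
from cell import *
P={"round":(.612,.267,-.2),"square":(.5965,.1995,-.13),"stepped":(.5825,.138,-.2),"hex":(.574,.0698,-.01),
"p1":(.5755,-.096),"p2":(.5559,-.159),"p3":(.5363,-.222),"p4":(.5167,-.285)}
s=sense();a=P[sys.argv[1]];y0=s["orientation"][2];y=np.pi/2+a[2] if len(a)>2 else y0
d=np.array([*a[:2],0])-s["position"];c,q=np.cos(y),np.sin(y)
print("turn",-np.degrees(y-y0).round(2),"x",round(1000*(d[0]*c+d[1]*q),1),"y",round(1000*(d[0]*q-d[1]*c),1),"z now",s["position"].round(4),"rpy",s["orientation"].round(3),"t",s["time"],s["grip_width"],s["gripper_force"])
E
python3 plan.py round
```

```text
turn -53.28 x 824.2 y 217.9 z now [ 0.2347 -0.4974  0.2313] rpy [ 3.142 -0.     0.441] t 2.5 0.08570643386918979 0.0
```

```bash
python3 -m handwheel '[0,0,0,-7.6,0.8, 0,0,0,-7.6,0.8, 0,0,0,-7.6,0.8, 0,0,0,-7.6,0.8, 0,0,0,-7.6,0.8, 0,0,0,-7.6,0.8, 0,0,0,-7.6,0.8]'; python3 plan.py round
```

```text
time: 3.2
position: [0.2346, -0.4974, 0.2313]
orientation: [-3.142, -0.0, 1.375]
force: [-0.6, 0.5, 0.0]
grip_width: 0.0685
gripper_force: 0.0
turn 0.23 x 824.1 y 218.0 z now [ 0.2346 -0.4974  0.2313] rpy [-3.142 -0.     1.375] t 3.2 0.06847815283185656 0.0
```

```bash
python3 -m handwheel '[41,10.9,0,0,0.8,41,10.9,0,0,0.8,41,10.9,0,0,0.8,41,10.9,0,0,0.8,41,10.9,0,0,0.8,41,10.9,0,0,0.8,41,10.9,0,0,0.8,41,10.9,0,0,0.8,41,10.9,0,0,0.8,41,10.9,0,0,0.8,41,10.9,0,0,0.8,41,10.9,0,0,0.8,41,10.9,0,0,0.8,41,10.9,0,0,0.8,41,10.9,0,0,0.8,41,10.9,0,0,0.8,41,10.9,0,0,0.8,41,10.9,0,0,0.8,41,10.9,0,0,0.8,41,10.9,0,0,0.8]'; python3 plan.py round
```

```text
time: 5.2
position: [0.6128, 0.2641, 0.2312]
orientation: [3.142, -0.0, 1.369]
force: [0.8, -0.3, 0.4]
grip_width: 0.0684
gripper_force: 0.0
turn -0.08 x 2.7 y -1.4 z now [0.6128 0.2641 0.2312] rpy [ 3.142 -0.     1.369] t 5.2 0.06844588263640894 0.0
```

```bash
python3 -m handwheel '[0,0,30,0,0.8,0,0,30,0,0.8,0,0,30,0,0.8,0,0,30,0,0.8,0,0,20,0,0.8,0,0,10,0,0.8,0,0,0,0,0.8]'; python3 plan.py round
```

```text
time: 5.9
position: [0.612, 0.2622, 0.0802]
orientation: [-3.14, 0.001, 1.369]
force: [-0.1, -0.5, 0.5]
grip_width: 0.0682
gripper_force: 0.0
turn -0.09 x 4.7 y -0.9 z now [0.612  0.2622 0.0802] rpy [-3.140e+00  1.000e-03  1.369e+00] t 5.9 0.06822159403361065 0.0
```

```bash
python3 -m handwheel '[4.7,-0.9,0,0,0.8,0,0,20,0,0.8,0,0,20,0,0.8,0,0,12,0,0.8,0,0,0,0,0.8,0,0,0,0,0.6,0,0,0,0,0.5,0,0,0,0,0.4,0,0,0,0,0.3,0,0,0,0,0.2,0,0,0,0,0.1,0,0,0,0,0.1,0,0,0,0,0.1]'; python3 plan.py p4
```

```text
time: 7.2
position: [0.6129, 0.2674, 0.0306]
orientation: [3.14, -0.001, 1.369]
force: [-1.0, 0.6, 6.7]
grip_width: 0.0325
gripper_force: 59.4
turn -0.0 x -560.5 y 16.3 z now [0.6129 0.2674 0.0306] rpy [ 3.140e+00 -1.000e-03  1.369e+00] t 7.2 0.032491486188315634 59.436010122299194
```

```bash
python3 -m handwheel '[0,0,-5,0,0.1,0,0,-10,0,0.1,0,0,-20,0,0.1,0,0,-20,0,0.1,0,0,-20,0,0.1,0,0,-20,0,0.1,0,0,-10,0,0.1,0,0,0,0,0.1,0,0,0,0,0.1]'; python3 plan.py p4; python3 - <<'E'
from h import *
a=grab_frame("scene")[150:450,200:600,::-1];cv2.imwrite("pics/g1.png",cv2.resize(a,None,fx=2,fy=2))
E
```

```text
time: 8.1
position: [0.6121, 0.267, 0.1336]
orientation: [-3.141, 0.0, 1.369]
force: [-0.3, -0.3, -2.3]
grip_width: 0.0322
gripper_force: 59.6
turn -0.0 x -560.0 y 17.0 z now [0.6121 0.267  0.1336] rpy [-3.141  0.     1.369] t 8.1 0.03221792519751826 59.57821190357208
```

View pics/g1.png

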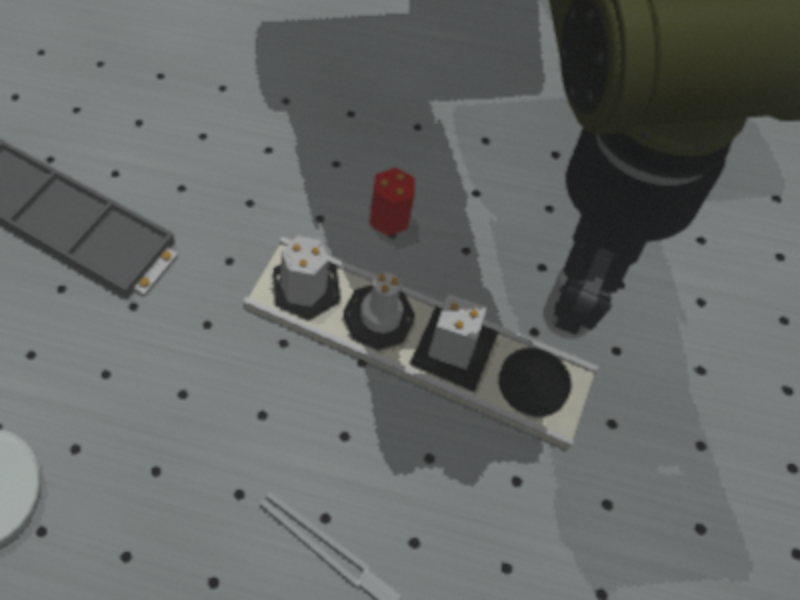

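The round mount is in the gripper and its dish at (535,380) is empty, so I carry it to the rightmost pocket.

```bash
python3 -m handwheel '[-20,1.1,0,0,0.1,-35,1.1,0,0,0.1,-38,1.1,0,0,0.1,-38,1.1,0,0,0.1,-38,1.1,0,0,0.1,-38,1.1,0,0,0.1,-38,1.1,0,0,0.1,-38,1.1,0,0,0.1,-38,1.1,0,0,0.1,-38,1.1,0,0,0.1,-38,1.1,0,0,0.1,-38,1.1,0,0,0.1,-38,1.1,0,0,0.1,-38,1.1,0,0,0.1,-29,1,0,0,0.1,-20,0.5,0,0,0.1,0,0,0,0,0.1,0,0,0,0,0.1]'; python3 plan.py p4
```

```text
time: 9.95
position: [0.5166, -0.2847, 0.1334]
orientation: [-3.14, -0.001, 1.369]
force: [0.6, 0.0, -1.4]
grip_width: 0.0327
gripper_force: 59.7
turn -0.0 x -0.3 y 0.2 z now [ 0.5166 -0.2847  0.1334] rpy [-3.140e+00 -1.000e-03  1.369e+00] t 9.95 0.03268703758438061 59.67938840389252
```

Now I lower to about 31 mm and look for contact.

```bash
python3 -m handwheel '[0,0,20,0,0.1,0,0,30,0,0.1,0,0,30,0,0.1,0,0,15,0,0.1,0,0,5,0,0.1,0,0,2,0,0.1,0,0,0,0,0.1,0,0,0,0,0.1]'; python3 -m handwheel '[0,0,1.5,0,0.1,0,0,0,0,0.1,0,0,0,0,0.1]';python3 -m handwheel '[0,0,1.5,0,0.1,0,0,0,0,0.1,0,0,0,0,0.1]'
```

```text
time: 10.75
position: [0.5174, -0.2852, 0.0335]
orientation: [3.14, 0.001, 1.369]
force: [-0.6, 0.2, -0.5]
grip_width: 0.0321
gripper_force: 59.7
time: 11.05
position: [0.5169, -0.285, 0.031]
orientation: [3.141, 0.0, 1.369]
force: [-0.7, 0.1, -1.5]
grip_width: 0.0325
gripper_force: 59.7
time: 11.35
position: [0.5168, -0.2849, 0.0292]
orientation: [-3.141, -0.0, 1.369]
force: [-0.0, -0.1, -1.3]
grip_width: 0.0328
gripper_force: 59.7
```

```bash
python3 -m handwheel '[0,0,1,0,0.1,0,0,0,0,0.1,0,0,0,0,0.1]'; python3 -m handwheel '[0,0,1,0,0.1,0,0,0,0,0.1,0,0,0,0,0.1]';python3 -m handwheel '[0,0,1,0,0.1,0,0,0,0,0.1,0,0,0,0,0.1]'
```

```text
time: 11.65
position: [0.5169, -0.2849, 0.0282]
orientation: [-3.141, -0.0, 1.369]
force: [-0.6, -0.1, -1.6]
grip_width: 0.0323
gripper_force: 59.7
time: 11.95
position: [0.517, -0.285, 0.0276]
orientation: [3.141, 0.0, 1.369]
force: [-1.1, 0.8, 5.0]
grip_width: 0.0326
gripper_force: 60.1
time: 12.25
position: [0.517, -0.285, 0.0275]
orientation: [3.141, 0.0, 1.369]
force: [-7.9, 4.0, 16.3]
grip_width: 0.0324
gripper_force: 61.5
```

```bash
python3 -m handwheel '[0,0,-1,0,0.1,0,0,0,0,0.2,0,0,0,0,0.4,0,0,0,0,0.6,0,0,0,0,0.8,0,0,0,0,0.8,0,0,0,0,0.8,0,0,-10,0,0.8,0,0,-30,0,0.8,0,0,-40,0,0.8,0,0,-20,0,0.8,0,0,0,0,0.8]'; python3 plan.py square
```

```text
time: 13.45
position: [0.5181, -0.2857, 0.1314]
orientation: [3.136, 0.002, 1.369]
force: [0.6, 0.2, -0.3]
grip_width: 0.0684
gripper_force: 0.0
turn -4.1 x 491.2 y 14.8 z now [ 0.5181 -0.2857  0.1314] rpy [3.136e+00 2.000e-03 1.369e+00] t 13.45 0.06838391153444717 0.0
```

```bash
python3 -m handwheel '[0,0,0,-4.1,0.8,20,1.1,0,0,0.8,38,1.1,0,0,0.8,38,1.1,0,0,0.8,38,1.1,0,0,0.8,38,1.1,0,0,0.8,38,1.1,0,0,0.8,38,1.1,0,0,0.8,38,1.1,0,0,0.8,38,1.1,0,0,0.8,38,1.1,0,0,0.8,38,1.1,0,0,0.8,38,1.1,0,0,0.8,32,1.1,0,0,0.8,20,0.5,0,0,0.8,0,0,0,0,0.8,0,0,0,0,0.8]'; python3 plan.py square; python3 - <<'E'
from h import *
a=grab_frame("top")[150:330,110:560,::-1];cv2.imwrite("pics/g2.png",cv2.resize(a,(800,320)))
E
```

```text
time: 15.15
position: [0.5949, 0.1985, 0.1268]
orientation: [-3.141, 0.001, 1.441]
force: [-0.6, -0.8, 0.1]
grip_width: 0.0682
gripper_force: 0.0
turn 0.01 x 1.2 y 1.5 z now [0.5949 0.1985 0.1268] rpy [-3.141e+00  1.000e-03  1.441e+00] t 15.15 0.06815444764755453 0.0
```

View pics/g2.png

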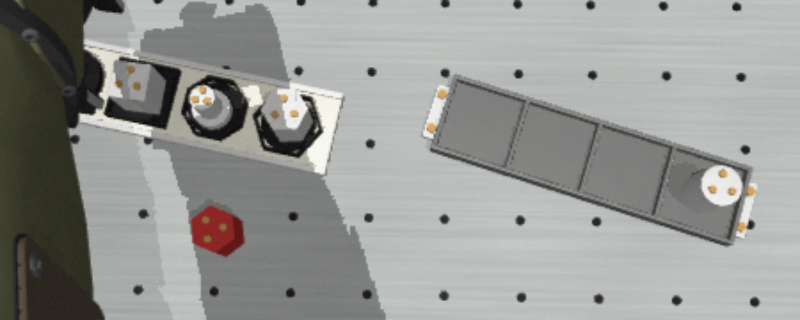

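The round mount stands upright in the rightmost pocket, with its top at about (722,186) in the crop. I pick up the square next.

```bash
python3 -m handwheel '[1.2,1.5,20,0,0.8,0,0,30,0,0.8,0,0,30,0,0.8,0,0,12,0,0.8,0,0,4,0,0.8,0,0,0,0,0.8,0,0,0,0,0.6,0,0,0,0,0.5,0,0,0,0,0.4,0,0,0,0,0.3,0,0,0,0,0.2,0,0,0,0,0.1,0,0,0,0,0.1,0,0,0,0,0.1]'; python3 plan.py p3
```

```text
time: 16.6
position: [0.5972, 0.2002, 0.0323]
orientation: [3.14, -0.001, 1.441]
force: [-1.7, 0.3, 6.1]
grip_width: 0.031
gripper_force: 60.5
turn -0.0 x -426.5 y -5.7 z now [0.5972 0.2002 0.0323] rpy [ 3.140e+00 -1.000e-03  1.441e+00] t 16.6 0.030986213680737708 60.45835733413696
```

```bash
python3 -m handwheel '[0,0,-5,0,0.1,0,0,-10,0,0.1,0,0,-20,0,0.1,0,0,-20,0,0.1,0,0,-20,0,0.1,0,0,-20,0,0.1,0,0,-5,0,0.1,0,0,0,0,0.1,0,0,0,0,0.1]'; python3 plan.py p3
```

```text
time: 17.5
position: [0.5963, 0.1999, 0.1303]
orientation: [-3.14, 0.001, 1.441]
force: [0.3, 0.3, -1.6]
grip_width: 0.0311
gripper_force: 59.5
turn -0.0 x -426.1 y -4.8 z now [0.5963 0.1999 0.1303] rpy [-3.140e+00  1.000e-03  1.441e+00] t 17.5 0.031120139031594357 59.48112666606903
```

```bash
python3 -m handwheel '[-20,-0.4,0,0,0.1,-35,-0.4,0,0,0.1,-38,-0.4,0,0,0.1,-38,-0.4,0,0,0.1,-38,-0.4,0,0,0.1,-38,-0.4,0,0,0.1,-38,-0.4,0,0,0.1,-38,-0.4,0,0,0.1,-38,-0.4,0,0,0.1,-38,-0.4,0,0,0.1,-35,-0.4,0,0,0.1,-22,-0.4,0,0,0.1,-10,0,0,0,0.1,0,0,0,0,0.1,0,0,0,0,0.1]'; python3 plan.py p3
```

```text
time: 19.0
position: [0.5366, -0.221, 0.1309]
orientation: [-3.141, -0.0, 1.441]
force: [0.5, 0.1, -0.0]
grip_width: 0.031
gripper_force: 59.6
turn -0.0 x -1.0 y -0.2 z now [ 0.5366 -0.221   0.1309] rpy [-3.141 -0.     1.441] t 19.0 0.030956808944282866 59.588574171066284
```

```bash
python3 -m handwheel '[0,0,20,0,0.1,0,0,30,0,0.1,0,0,30,0,0.1,0,0,15,0,0.1,0,0,3,0,0.1,0,0,0,0,0.1,0,0,0,0,0.1]'; python3 plan.py p3
```

```text
time: 19.7
position: [0.5375, -0.2218, 0.0347]
orientation: [3.14, 0.001, 1.441]
force: [-0.3, -0.5, -1.5]
grip_width: 0.0311
gripper_force: 59.6
turn -0.0 x -0.3 y -1.2 z now [ 0.5375 -0.2218  0.0347] rpy [3.140e+00 1.000e-03 1.441e+00] t 19.7 0.03108580245547819 59.57993030548096
```

```bash
python3 -m handwheel '[0,0,3,0,0.1,0,0,0,0,0.1,0,0,0,0,0.1]'; python3 -m handwheel '[0,0,1,0,0.1,0,0,0,0,0.1,0,0,0,0,0.1]';python3 -m handwheel '[0,0,1,0,0.1,0,0,0,0,0.1,0,0,0,0,0.1]'
```

```text
time: 20.0
position: [0.5368, -0.2218, 0.0306]
orientation: [3.141, 0.0, 1.441]
force: [-0.1, 0.1, -1.3]
grip_width: 0.0315
gripper_force: 59.6
time: 20.3
position: [0.5367, -0.2218, 0.0293]
orientation: [-3.142, -0.0, 1.441]
force: [0.2, 1.2, -0.7]
grip_width: 0.0311
gripper_force: 59.8
time: 20.6
position: [0.5368, -0.2218, 0.0292]
orientation: [3.141, 0.0, 1.441]
force: [-5.3, 2.4, 11.0]
grip_width: 0.0313
gripper_force: 61.1
```

```bash
python3 -m handwheel '[0,0,-0.7,0,0.1,0,0,0,0,0.2,0,0,0,0,0.4,0,0,0,0,0.6,0,0,0,0,0.8,0,0,0,0,0.8,0,0,0,0,0.8,0,0,-10,0,0.8,0,0,-30,0,0.8,0,0,-40,0,0.8,0,0,-20,0,0.8,0,0,0,0,0.8,0,0,0,0,0.8]'; python3 plan.py stepped
```

```text
time: 21.9
position: [0.5367, -0.2217, 0.1293]
orientation: [3.141, 0.0, 1.441]
force: [-0.1, 0.1, 0.1]
grip_width: 0.068
gripper_force: 0.0
turn 4.02 x 361.6 y -26.6 z now [ 0.5367 -0.2217  0.1293] rpy [3.141 0.    1.441] t 21.9 0.06800703371461715 0.0
```

```bash
python3 -m handwheel '[20,-0.1,0,0,0.8,38,-0.1,0,0,0.8,38,-0.1,0,0,0.8,38,-0.1,0,0,0.8,38,-0.1,0,0,0.8,38,-0.1,0,0,0.8,38,-0.1,0,0,0.8,38,-0.1,0,0,0.8,38,-0.1,0,0,0.8,26,-0.1,0,0,0.8,12.5,-0.1,0,0,0.8,0,0,0,0,0.8,0,0,0,0,0.8]'; sed -i 's/(.5825,.138,-.2)/(.5825,.138)/' plan.py; python3 plan.py stepped
```

```text
time: 23.2
position: [0.5824, 0.1369, 0.1284]
orientation: [-3.141, 0.001, 1.44]
force: [0.5, -0.0, -0.3]
grip_width: 0.0685
gripper_force: 0.0
turn -0.0 x 1.1 y -0.0 z now [0.5824 0.1369 0.1284] rpy [-3.141e+00  1.000e-03  1.440e+00] t 23.2 0.06851290229709837 0.0
```

```bash
python3 -m handwheel '[1,0,20,0,0.8,0,0,30,0,0.8,0,0,30,0,0.8,0,0,11,0,0.8,0,0,4,0,0.8,0,0,0,0,0.8,0,0,0,0,0.6,0,0,0,0,0.5,0,0,0,0,0.4,0,0,0,0,0.3,0,0,0,0,0.2,0,0,0,0,0.1,0,0,0,0,0.02,0,0,0,0,0.02,0,0,0,0,0.02]'; python3 plan.py p2
```

```text
time: 24.7
position: [0.5831, 0.1389, 0.0346]
orientation: [3.141, -0.0, 1.441]
force: [-1.0, 0.0, 5.9]
grip_width: 0.0201
gripper_force: 58.6
turn -0.0 x -298.9 y 11.6 z now [0.5831 0.1389 0.0346] rpy [ 3.141 -0.     1.441] t 24.7 0.020143290909951005 58.62601161003113
```

```bash
python3 -m handwheel '[0,0,-5,0,0.02,0,0,-10,0,0.02,0,0,-20,0,0.02,0,0,-20,0,0.02,0,0,-20,0,0.02,0,0,-20,0,0.02,0,0,-5,0,0.02,0,0,0,0,0.02,0,0,0,0,0.02]'; python3 plan.py p2
```

```text
time: 25.6
position: [0.5823, 0.1388, 0.133]
orientation: [-3.14, 0.0, 1.441]
force: [-0.4, 0.3, -0.8]
grip_width: 0.0205
gripper_force: 58.7
turn -0.0 x -298.7 y 12.4 z now [0.5823 0.1388 0.133 ] rpy [-3.14   0.     1.441] t 25.6 0.020516849369031524 58.69345307350159
```

```bash
python3 -m handwheel '[-20,1.2,0,0,0.02,-35,1.2,0,0,0.02,-38,1.2,0,0,0.02,-38,1.2,0,0,0.02,-38,1.2,0,0,0.02,-38,1.2,0,0,0.02,-38,1.2,0,0,0.02,-28,1.2,0,0,0.02,-18,1.2,0,0,0.02,-8,1.2,0,0,0.02,0,0,0,0,0.02,0,0,0,0,0.02]'; python3 plan.py p2
```

```text
time: 26.8
position: [0.5559, -0.1584, 0.1335]
orientation: [-3.141, -0.0, 1.441]
force: [0.4, 0.3, -0.9]
grip_width: 0.02
gripper_force: 58.7
turn -0.0 x -0.6 y 0.1 z now [ 0.5559 -0.1584  0.1335] rpy [-3.141 -0.     1.441] t 26.8 0.020030640287133868 58.720441460609436
```

```bash
python3 -m handwheel '[0,0,20,0,0.02,0,0,30,0,0.02,0,0,30,0,0.02,0,0,14,0,0.02,0,0,3,0,0.02,0,0,0,0,0.02,0,0,0,0,0.02]'; python3 plan.py p2
```

```text
time: 27.5
position: [0.5567, -0.1593, 0.0384]
orientation: [3.14, 0.0, 1.441]
force: [-0.2, -0.2, -1.2]
grip_width: 0.0201
gripper_force: 58.8
turn -0.0 x 0.1 y -0.8 z now [ 0.5567 -0.1593  0.0384] rpy [3.14  0.    1.441] t 27.5 0.02011969392543462 58.75073969364166
```

```bash
python3 -m handwheel '[0,0,3,0,0.02,0,0,0,0,0.02,0,0,0,0,0.02]'; python3 -m handwheel '[0,0,1.5,0,0.02,0,0,0,0,0.02,0,0,0,0,0.02]';python3 -m handwheel '[0,0,1,0,0.02,0,0,0,0,0.02,0,0,0,0,0.02]'
```

```text
time: 27.8
position: [0.556, -0.1593, 0.0343]
orientation: [3.141, 0.0, 1.441]
force: [0.8, 0.2, -0.7]
grip_width: 0.0204
gripper_force: 58.8
time: 28.1
position: [0.5559, -0.1592, 0.0324]
orientation: [-3.141, -0.0, 1.441]
force: [0.3, -0.7, -0.3]
grip_width: 0.0199
gripper_force: 58.8
time: 28.4
position: [0.556, -0.1592, 0.0316]
orientation: [3.141, 0.0, 1.441]
force: [-0.9, -0.3, 1.6]
grip_width: 0.0201
gripper_force: 58.9
```

```bash
python3 -m handwheel '[0,0,0,0,0.02,0,0,0,0,0.2,0,0,0,0,0.4,0,0,0,0,0.6,0,0,0,0,0.8,0,0,0,0,0.8,0,0,0,0,0.8,0,0,-10,0,0.8,0,0,-30,0,0.8,0,0,-40,0,0.8,0,0,-18,0,0.8,0,0,0,0,0.8,0,0,0,0,0.8]'; python3 plan.py hex
```

```text
time: 29.7
position: [0.5558, -0.1592, 0.1296]
orientation: [3.141, 0.0, 1.441]
force: [-0.5, -0.3, -0.7]
grip_width: 0.0686
gripper_force: 0.0
turn -6.87 x 229.1 y 15.9 z now [ 0.5558 -0.1592  0.1296] rpy [3.141 0.    1.441] t 29.7 0.06863115046137236 0.0
```

```bash
python3 -m handwheel '[0,0,0,-6.9,0.8,20,1.8,0,0,0.8,35,2,0,0,0.8,38,2,0,0,0.8,38,2,0,0,0.8,38,2,0,0,0.8,30,2,0,0,0.8,20,2,0,0,0.8,10,2,0,0,0.8,0,0,0,0,0.8,0,0,0,0,0.8]'; python3 plan.py hex
```

```text
time: 30.8
position: [0.5737, 0.0689, 0.1289]
orientation: [-3.141, 0.0, 1.561]
force: [1.1, 0.3, 0.5]
grip_width: 0.0683
gripper_force: 0.0
turn 0.01 x 0.9 y 0.3 z now [0.5737 0.0689 0.1289] rpy [-3.141  0.     1.561] t 30.8 0.0682597655927443 0.0
```

```bash
python3 -m handwheel '[0.5,0,20,0,0.8,0,0,30,0,0.8,0,0,30,0,0.8,0,0,12,0,0.8,0,0,4,0,0.8,0,0,0,0,0.8,0,0,0,0,0.6,0,0,0,0,0.5,0,0,0,0,0.4,0,0,0,0,0.3,0,0,0,0,0.2,0,0,0,0,0.1,0,0,0,0,0.1,0,0,0,0,0.1]'; python3 plan.py p1
```

```text
time: 32.2
position: [0.5744, 0.0702, 0.0347]
orientation: [3.14, -0.0, 1.561]
force: [-1.6, 0.5, 8.0]
grip_width: 0.0332
gripper_force: 59.7
turn -0.0 x -166.2 y 2.7 z now [0.5744 0.0702 0.0347] rpy [ 3.14  -0.     1.561] t 32.2 0.03318867451579827 59.69171455129981
```

```bash
python3 -m handwheel '[0,0,-5,0,0.1,0,0,-10,0,0.1,0,0,-20,0,0.1,0,0,-20,0,0.1,0,0,-20,0,0.1,0,0,-20,0,0.1,0,0,-5,0,0.1,0,0,0,0,0.1,0,0,0,0,0.1]'; python3 plan.py p1
```

```text
time: 33.1
position: [0.5735, 0.0701, 0.1326]
orientation: [-3.14, 0.0, 1.561]
force: [-1.3, 0.5, -1.6]
grip_width: 0.0332
gripper_force: 59.8
turn -0.0 x -166.1 y 3.6 z now [0.5735 0.0701 0.1326] rpy [-3.14   0.     1.561] t 33.1 0.03316881366756944 59.81175033375621
```

```bash
python3 -m handwheel '[-15,0.5,0,0,0.1,-28,0.5,0,0,0.1,-34,0.5,0,0,0.1,-34,0.5,0,0,0.1,-28,0.5,0,0,0.1,-18,0.5,0,0,0.1,-9,0.5,0,0,0.1,0,0,0,0,0.1,0,0,0,0,0.1]'; python3 plan.py p1
```

```text
time: 34.0
position: [0.5757, -0.0955, 0.1331]
orientation: [-3.141, -0.0, 1.561]
force: [0.0, 1.1, -1.7]
grip_width: 0.033
gripper_force: 59.8
turn -0.0 x -0.5 y -0.2 z now [ 0.5757 -0.0955  0.1331] rpy [-3.141 -0.     1.561] t 34.0 0.033000284824246565 59.81028291396797
```

```bash
python3 -m handwheel '[0,0,20,0,0.1,0,0,30,0,0.1,0,0,30,0,0.1,0,0,14,0,0.1,0,0,3,0,0.1,0,0,0,0,0.1,0,0,0,0,0.1]'; python3 -m handwheel '[0,0,2,0,0.1,0,0,0,0,0.1,0,0,0,0,0.1]'
```

```text
time: 34.7
position: [0.5766, -0.0959, 0.0379]
orientation: [3.139, 0.0, 1.562]
force: [-0.3, 0.3, -1.3]
grip_width: 0.0334
gripper_force: 59.8
time: 35.0
position: [0.5759, -0.0959, 0.0348]
orientation: [3.141, 0.0, 1.561]
force: [-0.3, -0.6, -0.4]
grip_width: 0.0331
gripper_force: 59.8
```

```bash
python3 -m handwheel '[0,0,1.5,0,0.1,0,0,0,0,0.1,0,0,0,0,0.1]'; python3 -m handwheel '[0,0,1,0,0.1,0,0,0,0,0.1,0,0,0,0,0.1]';python3 -m handwheel '[0,0,0.7,0,0.1,0,0,0,0,0.1,0,0,0,0,0.1]'
```

```text
time: 35.3
position: [0.5758, -0.0959, 0.0329]
orientation: [-3.141, -0.0, 1.561]
force: [0.1, 0.2, -0.9]
grip_width: 0.0337
gripper_force: 59.8
time: 35.6
position: [0.5758, -0.0959, 0.0319]
orientation: [-3.142, 0.0, 1.561]
force: [-0.9, -0.7, -1.4]
grip_width: 0.0335
gripper_force: 59.8
time: 35.9
position: [0.5759, -0.0959, 0.0317]
orientation: [3.141, 0.0, 1.561]
force: [-3.7, -0.6, 5.3]
grip_width: 0.0328
gripper_force: 60.4
```

Contact. I release, lift, and move aside to the left so the top camera can see the carrier.

```bash
python3 -m handwheel '[0,0,0,0,0.1,0,0,0,0,0.2,0,0,0,0,0.4,0,0,0,0,0.6,0,0,0,0,0.8,0,0,0,0,0.8,0,0,0,0,0.8,0,0,-10,0,0.8,0,0,-30,0,0.8,0,0,-40,0,0.8,0,0,-30,0,0.8,25,0,0,0,0.8,40,0,0,0,0.8,40,0,0,0,0.8,40,0,0,0,0.8,40,0,0,0,0.8,40,0,0,0,0.8,25,0,0,0,0.8,0,0,0,0,0.8,0,0,0,0,0.8]'
cat > chk.py <<'E'
from h import *
im={n:grab_frame(n)[:,:,::-1].copy() for n in("scene","top")}
C=np.array([.5461,-.1905,0])
for q,y in(("mount_round",-.099),("mount_square",-.033),("mount_stepped",.033),("mount_hex",.099)):
    c=C+Ro.from_euler("z",-.302).apply([0,y,0]);M={}
    for n in im:
        pc=proj(n,[c+[0,0,.033]])[0]
        for d in outline_of(n,q):
            if np.hypot(*(np.array(d["box"][:2])-pc))<20: M[n]=d["pixels"];break
    if not M: print(q,"none");continue
    p,e=fit(q,M,[*c[:2],-.25],.008)
    print(q,list(M),round(e,1),"in carrier mm",(1000*Ro.from_euler("z",.302).apply([*p[:2],0]-C)).round(1))
cv2.imwrite("pics/end.png",np.hstack([cv2.resize(im["top"][170:310,330:550],None,fx=2,fy=2),cv2.resize(im["scene"][190:330,140:310],None,fx=2,fy=2)]))
E
python3 chk.py
```

```text
time: 37.9
position: [0.5782, 0.1542, 0.1418]
orientation: [3.141, 0.0, 1.562]
force: [0.6, -1.2, -0.0]
grip_width: 0.068
gripper_force: 0.0
mount_round ['scene', 'top'] 48.7 in carrier mm [  0.5 -99.2   0. ]
mount_square ['scene', 'top'] 53.8 in carrier mm [  1.  -33.1   0. ]
mount_stepped ['scene', 'top'] 32.1 in carrier mm [ 0.7 32.2  0. ]
mount_hex ['scene', 'top'] 22.7 in carrier mm [ 0.5 99.1  0. ]
```

View pics/end.png

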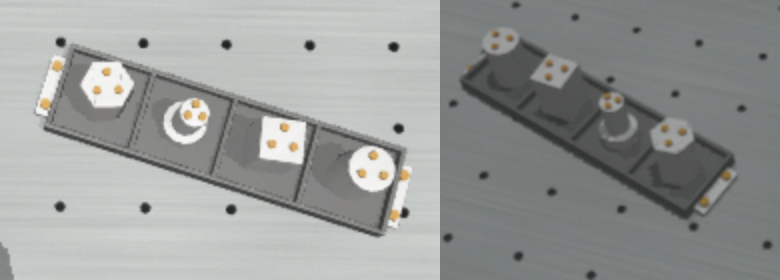

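All four stand upright and centred to within about 1 mm: hex (107,84), stepped (190,115), square (283,140) and round (372,168). That is the reverse of the rack order.

```bash
python3 -c "from cell import *;print(finish_job())"
```

```text
the job is handed in; nothing more can be done
None
```

All four mounts stand upright in the carrier in reverse order, each measured within about 1 mm of its pocket centre, and the job is handed in at about 38 s; the hand-in returned no verdict.

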